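# Right the fallen adhesive bottle against the bench board

## Robot

A 6-joint arm with a two-finger parallel gripper is mounted at the origin on the work surface. World frame = base frame: x ahead of the robot, y to its left, z up, the work surface at z = 0. Lengths are in m, angles in rad, forces in N, time in s.
With the tool pointing down it reaches from about 0.25 to 0.775 m from the base axis. Payload 4 kg.
Tool frame: the origin (TCP) lies midway between the tips of the shut fingers; the grasp point (between the pads) lies grip_point_offset behind it (grip_point_offset is the distance from the TCP to the grasp point, in m); z points along the fingers, y is the line along which they close (so a half turn about z gives the same grasp; the last joint's range is limited). The gripper opens to 94 mm and grips with 3 to 60 N. Pads are 16 mm wide; open, the fingers measure 119 mm over their backs; the gripper's body (75 mm by 177 mm) begins 78 mm behind the grasp point.
Start: joints at [-1.423, 0.087, 1.371, -0, 1.684, -0.103], TCP at [0.136, -0.533, 0.206] pointing down, gripper open.
Joint ranges: [-3.1, 3.1], [-0.76, 2.03], [0.27, 2.55], [-1.08, 4.22], [0.17, 2.65], [-2.57, 2.57]. Speed limits (rad/s): [2.79, 2.79, 3.14, 3.14, 3.14, 3.14].

## Interface

Orientations are given as [roll, pitch, yaw] about the fixed x, y, z axes, in that order (R = Rz(yaw) Ry(pitch) Rx(roll)).
In Python, from bench import * gives the robot as it stands. The module is installed in compiled form; this text tells all that it offers.
- The arm moves only by the tool apply_moves, never from a script. Its argument "commands" is a list of rows, each a list of 7 numbers: the turn, a rotation vector about the world's x, y, z in rad, then the shift along the world's x, y, z in m, then the opening in per cent of the stroke, from 0 (shut) to 100 (fully open). In form: [[ax, ay, az, x, y, z, jaw], ...]. A call has exactly 5 rows; each row is the pose to reach, as a shift and turn from the pose commanded when the call began; what a row does not reach only later rows make up. A row lasts 1/10 s, in which the tool goes at most 50 mm and 8.59 degrees, less where a joint would pass 70% of its speed; a pose out of reach is approached as far as the arm can. A call with a gripper value outside its range is refused whole. The fingers move at their own pace and stop on an object; the grip force is fixed at half the most. Time passes only in rows, so rows that repeat a pose let the fingers close, or fill a call up. It gives the time, the measured TCP pose, the force, the opening and the grip force at its end, in the units of the state.
- get_obs(): the state, without advancing time (a new reading comes with each control period).
- snapshot(name): name is "scene" or "top" or "wrist"; returns a dict with "pixels" (384x512x3 uint8, red, green, blue), "vertical_fov" (degrees; the focal length in pixels is half the picture's height over the tangent of half this angle, whatever the lens; pixels are square), "cx", "cy" (the principal point, pixels), "rvec" (rotation vector, rad) and "tvec" (3), from world to camera coordinates, as OpenCV has them. Camera axes: x right, y down, z forward; pixel columns grow to the right and rows downward; lengths in m; the calibration is good to about 2 mm. A picture is of the moment at which its call begins. There is no depth.
- close_job(): hands the job in; it is judged then, once.
Trained networks look in the newest picture that a camera, given by its name, has taken for a name from the list of things; names that differ only in an ending like _2 or _b are one class to them, and where a whole thing is asked for, a point or a joint stands for the part that bears it (a point fixed in the world has none). Each returns a list of dicts, best first, with "score" (0 to 1); they miss things now and then, are a little off and sometimes report something else, mostly with a low value. They report only what shows in the picture. A call takes as long as a camera call. They do not tell look-alikes from the thing itself.
- masks_of(camera, query): "mask" (384x512 bool, what is visible of it) and "extent" ([left, top, right, bottom] in pixels, round what is visible of it).
- place_of(camera, query): "pixel" ([column, row] in pixels: a listed point, or the origin of a listed thing).
The state is a dict: "time": time; "joint_positions": joint angles; "qvel": joint speeds; "joint_torque": joint torques, N m; "tool_pos": TCP position; "ee_rot": TCP orientation; "wrist_force": force on the tool from outside, world axes, zero at the start; "wrist_torque": the same for the moment, N m; "width": finger opening in m; "finger_force": force on a finger pad.
Only numpy, scipy, OpenCV 4.12 (cv2) and the standard library are available. Lean on these libraries where they do the work, as an engineer would, in place of code of your own. Each camera call takes 0.05 s, during which the arm holds its last target. There are 200 camera calls.

## Task

One of the two flat-sided adhesive bottles has toppled and lies on the shoemaker's bench with its foot towards the low plywood board. Tip it up by its cap, keeping its foot down on or close to the bench, and push its top end towards the board until it stands upright on its foot with its broad flat side against the board. Leave the bottle that is already standing where it is.

Things in the scene. Friction and masses are not known exactly. Their poses are not given: they have to be found in the camera images.
- fallen_center (a point): fallen flat-sided white bottle, 186 mm tall, about 0.5 kg: body 60 mm (x) by 80 mm (y), 136 mm tall; on top a grey ball-shaped cap 32 mm across, its middle 170 mm from the foot. Point: on the axis, 93 mm from the foot; z runs foot to cap. Lies on a broad side, axis level 30 mm above the bench, foot 30 to 70 mm from the board, cap pointing away from it, up to 15 degrees askew.
- standing_center (a point): bystander bottle, identical (brown label on each broad side, shoulder to 147 mm, neck 26 mm across, ball cap from 154 to 186 mm), upright near the other half of the board; point on its axis, 93 mm above the bench. A bottle pinched lightly (about 25 N) across the middle of its ball cap swings by its own weight about the line between the fingers; a hard grip holds it stiff.
- board: upright plywood board fixed to the bench, 460 mm long (y), 18 mm thick, 150 mm high. Origin: middle of the lower edge of its working face, at bench height; x points level out of that face, away from the robot, to the side where the bottles are (the wood lies at negative x); z is up.
There are look-alikes about, which are no part of the job. What is shaped like the part that bears fallen_center but green or red is not meant.

How it is judged:
By the outcome, as a careful person would: the job done as asked, in the order asked, and still so for the second after the job is handed in, with the robot touching nothing.
It also fails if it takes over 38 s, if anything falls off the work surface, if the arm or the gripper's body presses on something with over 40 N, if the wrist force passes 120 N, or if a joint passes its speed limit or range.

## Working session

There is one attempt and no reset: what is moved stays moved. The work goes in short steps, Python scripts to look and compute and a tool call to move; the robot and the scene stay as the last step left them, time stands still between calls to the robot, and variables do not carry over. Pictures are saved under pics/ and viewed, at most 10 in all, crops included, and the job is handed in when it is done.

Besides the shell and the picture viewer there is one more tool, called after "Request:" by a JSON object that holds its "fn" and its "kwargs", one argument or row to a line. apply_moves: Moves the arm, as the interface text tells. Its arguments: {"type":"object","properties":{"commands":{"type":"array"}},"required":["commands"]}

```bash
mkdir -p pics; cat > h.py <<'E'
from bench import *
import numpy as np, cv2
def cam(s):
    R=cv2.Rodrigues(np.array(s["rvec"],float))[0]; f=192/np.tan(np.radians(s["vertical_fov"])/2)
    return R,np.array(s["tvec"],float),f,s["cx"],s["cy"]
def toplane(s,px,z):
    R,t,f,cx,cy=cam(s); c=-R.T@t; d=R.T@np.array([(px[0]-cx)/f,(px[1]-cy)/f,1]); return c+d*(z-c[2])/d[2]
def proj(s,P):
    R,t,f,cx,cy=cam(s); q=R@np.array(P,float)+t; return [cx+f*q[0]/q[2],cy+f*q[1]/q[2]]
def save(s,n): cv2.imwrite("pics/"+n+".png",cv2.cvtColor(s["pixels"],cv2.COLOR_RGB2BGR))
E
python3 - <<'E'
from h import *
S={}
for n in("top","scene"):
    S[n]=s=snapshot(n); save(s,n)
    print(n,s["vertical_fov"],s["cx"],s["cy"],(-cam(s)[0].T@cam(s)[1]).round(3))
    for q,z in(("fallen_center",.03),("standing_center",.093),("board",0)):
        for d in place_of(n,q)[:5]: print(q,round(d["score"],2),np.round(d["pixel"],1),toplane(s,d["pixel"],z).round(3))
a=cv2.imread("pics/top.png");b=cv2.imread("pics/scene.png")
cv2.imwrite("pics/both.png",cv2.resize(np.vstack([a,b]),(400,600)))
print(get_obs())
E
```

```text
top 48.55921850911536 255.3115181164457 191.7239171299281 [0.406 0.078 1.035]
fallen_center 0.84 [258.8 174.2] [0.569 0.05  0.03 ]
fallen_center 0.65 [152.1 301. ] [0.274 0.296 0.03 ]
fallen_center 0.6 [169.6 108.6] [0.73  0.266 0.03 ]
standing_center 0.78 [362.6 212.9] [ 0.472 -0.179  0.093]
board 0.58 [297.8 233.8] [ 0.428 -0.045  0.   ]
scene 52.54801056549166 256.2322219879267 186.01221578486633 [0.891 0.774 0.819]
fallen_center 0.73 [233.3 199. ] [0.57  0.059 0.03 ]
fallen_center 0.73 [369.8 219. ] [0.273 0.3   0.03 ]
standing_center 0.95 [229.7 127.2] [ 0.463 -0.184  0.093]
board 0.69 [259.8 166.5] [ 0.417 -0.062  0.   ]
{'time': 0.4, 'joint_positions': array([-1.42310794e+00,  8.73302366e-02,  1.37090517e+00, -1.99662530e-05,
        1.68357846e+00, -1.03069873e-01]), 'qvel': array([-0.00063006, -0.00039171, -0.00364639, -0.00024221,  0.00051551,
        0.00035406]), 'joint_torque': array([-1.88080980e-03, -3.39510798e+01, -3.02111900e+01,  7.16393162e-02,
        2.57516094e-02, -5.16149521e-05]), 'tool_pos': array([ 0.13647386, -0.53274913,  0.20533041]), 'ee_rot': array([-3.14137057e+00, -3.02552796e-06,  2.50756016e-01]), 'wrist_force': array([ 0.32224878, -0.84925381, -0.6487565 ]), 'wrist_torque': array([0.02330814, 0.0224976 , 0.03997466]), 'finger_force': 0.0, 'width': 0.09416079326760779}
```

View pics/top.png

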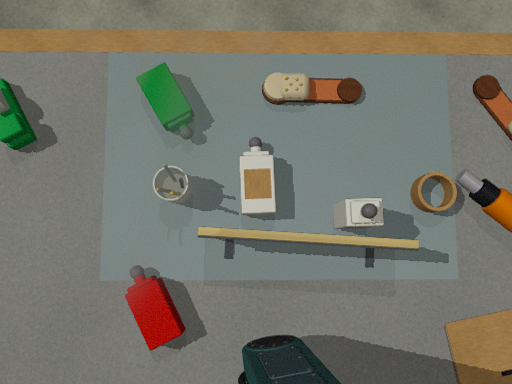

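View pics/scene.png

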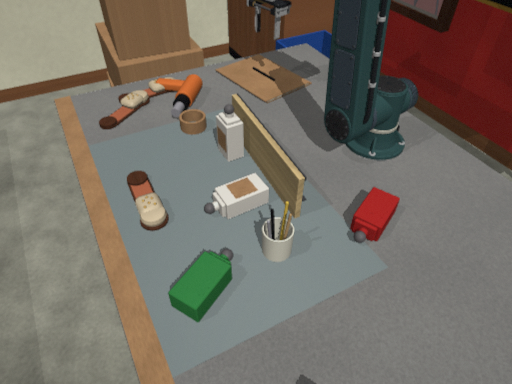

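The top view shows the white fallen bottle with its cap at (255,143) and its foot at about row 213. The board's face edge runs from (198,228) to (418,240), and the standing bottle's cap is at (369,211). The green and red bottles are decoys. Next I'll measure the axis and the board line.

```bash
python3 - <<'E'
from h import *
import bench; print([n for n in dir(bench) if not n.startswith('_')], getattr(bench,'grip_point_offset',None))
s=snapshot("top"); im=s["pixels"]; hsv=cv2.cvtColor(im,cv2.COLOR_RGB2HSV)
for d in masks_of("top","fallen_center")[:3]:
    m=d["mask"]; print(d["score"],d["extent"],m.sum(),im[m].mean(0))
    c=d["extent"]
    if c[0]<250<c[2]:
        w=(m&(hsv[...,2]>130)).astype(np.uint8)
        r=cv2.minAreaRect(np.argwhere(w)[:,::-1].astype(np.float32)); print(r)
        print("corners z.06",[toplane(s,p,.06)[:2].round(4) for p in cv2.boxPoints(r)])
        g=m&(hsv[...,2]<130)&(np.arange(384)[:,None]<152); p=np.argwhere(g).mean(0)[::-1]; print("cap",p,toplane(s,p,.03))
for d in masks_of("top","board")[:1]:
    m=d["mask"]; pts=[]
    for x in range(205,412,3):
        r=np.flatnonzero(m[:,x])
        if len(r): pts.append([x,r[0]-.5])
    l=cv2.fitLine(np.array(pts,np.float32),cv2.DIST_HUBER,0,.01,.01).ravel(); print(l,d["extent"])
    f=lambda x:[x,l[3]+(x-l[2])*l[1]/l[0]]
    e=d["extent"]
    A,B=toplane(s,f(e[0]),.15),toplane(s,f(e[2]),.15); print(A,B,np.linalg.norm(A-B),(A+B)/2)
for d in masks_of("top","standing_center")[:1]: print(d["extent"])
E
```

```text
['IKError', 'close_job', 'get_obs', 'grip_point_offset', 'masks_of', 'place_of', 'snapshot'] 0.0188
0.89 [237.9, 134.5, 275.8, 217.1] 2384 [167.10780201 155.01803691 132.78733221]
((256.43310546875, 174.12738037109375), (76.45125579833984, 35.0490837097168), 87.95458984375)
corners z.06 [array([0.6537, 0.1002]), array([0.6568, 0.0181]), array([0.4771, 0.0132]), array([0.4744, 0.0936])]
cap [255.53030303 142.5       ] [0.64666324 0.05754095 0.03      ]
0.71 [125.1, 263.7, 183.4, 347.7] 2946 [147.667685    26.11778683  21.45655126]
0.56 [133.6, 61.9, 194.1, 137.3] 2417 [ 46.07819611 117.75796442  62.20273066]
[9.981442e-01 6.089410e-02 3.307000e+02 2.341000e+02] [197.7, 228.4, 419.9, 265.9]
[0.44124974 0.1802827  0.15      ] [ 0.41201528 -0.28178276  0.15      ] 0.4629893503211903 [ 0.42663251 -0.05075003  0.15      ]
[335.5, 195.6, 385.9, 229.5]
```

Request:
{"fn": "apply_moves", "kwargs": {
  "commands": [
    [0,0,0,0,0,0.05,60],
    [0,0,-0.05,0.02,0.02,0.09,60],
    [0,0,-0.1,0.05,0.055,0.1,60],
    [0,0,-0.16,0.08,0.09,0.1,60],
    [0,0,-0.227,0.11,0.125,0.1,60]
  ]
}}

```text
time: 1.1
tool_pos: [0.2474, -0.4069, 0.3065]
ee_rot: [3.14, -0.001, 0.02]
wrist_force: [0.5, -0.9, -0.5]
width: 0.0584
finger_force: 0.0
```

Request:
{"fn": "apply_moves", "kwargs": {
  "commands": [
    [0,0,0,0.032,0.038,0,60],
    [0,0,0,0.064,0.076,0,60],
    [0,0,0,0.096,0.114,0,60],
    [0,0,0,0.128,0.152,0,60],
    [0,0,0,0.16,0.19,0,60]
  ]
}}

```text
time: 1.6
tool_pos: [0.4074, -0.2161, 0.3059]
ee_rot: [3.141, -0.001, 0.024]
wrist_force: [0.3, -0.9, -0.1]
width: 0.0563
finger_force: 0.0
```

Request:
{"fn": "apply_moves", "kwargs": {
  "commands": [
    [0,0,0,0.032,0.038,0,60],
    [0,0,0,0.064,0.076,0,60],
    [0,0,0,0.096,0.114,0,60],
    [0,0,0,0.128,0.152,0,60],
    [0,0,0,0.16,0.19,0,60]
  ]
}}

```text
time: 2.1
tool_pos: [0.5675, -0.0259, 0.3058]
ee_rot: [3.141, -0.001, 0.024]
wrist_force: [1.1, -1.0, -0.1]
width: 0.0559
finger_force: 0.0
```

Request:
{"fn": "apply_moves", "kwargs": {
  "commands": [
    [0,0,0,0.02,0.021,-0.04,60],
    [0,0,0,0.04,0.043,-0.08,60],
    [0,0,0,0.06,0.065,-0.12,60],
    [0,0,0,0.08,0.086,-0.16,60],
    [0,0,0,0.081,0.086,-0.19,60]
  ]
}}

```text
time: 2.6
tool_pos: [0.6477, 0.0611, 0.1114]
ee_rot: [-3.14, 0.003, 0.027]
wrist_force: [-0.6, -0.4, -0.6]
width: 0.0565
finger_force: 0.0
```

```bash
python3 - <<'E'
from h import *
s=snapshot("wrist"); save(s,"w1"); o=get_obs(); print(o["tool_pos"],o["ee_rot"])
print("expected cap",proj(s,[.6467,.0575,.03]),"foot",proj(s,[.4757,.0534,.03]))
for q in("fallen_center",):
    for d in place_of("wrist",q)[:2]: print(d["score"],d["pixel"],toplane(s,d["pixel"],.03))
E
```

```text
[0.64401624 0.05975823 0.10553854] [-3.14120631  0.01379299  0.02608366]
expected cap [np.float64(262.3557264246462), np.float64(197.17033532137924)] foot [np.float64(261.2594638336767), np.float64(349.6743589718725)]
0.86 [22.2, 89.7] [0.73628969 0.26589015 0.03      ]
```

View pics/w1.png

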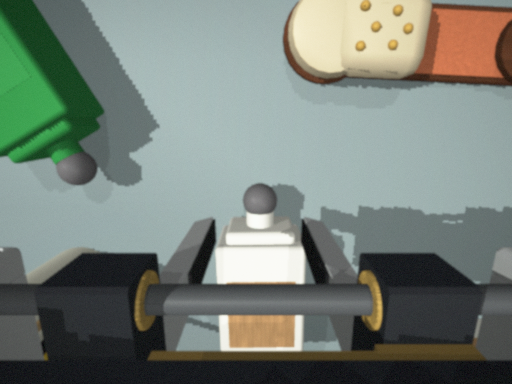

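The wrist view shows the cap at (260,200), within 3 px of where I expected it and centred between the fingers. I'll descend.

Request:
{"fn": "apply_moves", "kwargs": {
  "commands": [
    [0,0,0,0,0,-0.03,60],
    [0,0,0,-0.002,0.001,-0.06,60],
    [0,0,0,-0.003,0.001,-0.085,60],
    [0,0,0,-0.003,0.001,-0.104,60],
    [0,0,0,-0.003,0.001,-0.104,60]
  ]
}}

```text
time: 3.2
tool_pos: [0.6431, 0.0586, 0.0104]
ee_rot: [3.141, 0.004, 0.023]
wrist_force: [-0.8, 0.0, -0.4]
width: 0.0565
finger_force: 0.0
```

Request:
{"fn": "apply_moves", "kwargs": {
  "commands": [
    [0,0,0,0,0.001,0,20],
    [0,0,0,0,0.001,0,20],
    [0,0,0,0,0.001,0,20],
    [0,0,0,0,0.001,0,20],
    [0,0,0,0,0.001,0,20]
  ]
}}

```text
time: 3.7
tool_pos: [0.6457, 0.06, 0.0136]
ee_rot: [3.141, -0.003, 0.024]
wrist_force: [-0.9, -0.6, 5.3]
width: 0.0304
finger_force: 30.0
```

Request:
{"fn": "apply_moves", "kwargs": {
  "commands": [
    [0,0,0,0,0,0.01,20],
    [0,0,0,-0.001,0,0.021,20],
    [0,0,0,-0.003,0,0.032,20],
    [0,0,-0.01,-0.006,0,0.044,20],
    [0,0,-0.02,-0.0105,0,0.056,20]
  ]
}}

```text
time: 4.2
tool_pos: [0.6335, 0.0602, 0.0683]
ee_rot: [3.141, 0.001, 0.003]
wrist_force: [-1.1, 0.1, -2.9]
width: 0.0307
finger_force: 30.0
```

```bash
python3 - <<'E'
from h import *
s=snapshot("scene"); save(s,"s1"); o=get_obs(); print(o["tool_pos"],o["ee_rot"],o["wrist_force"])
i=cv2.imread("pics/s1.png")[100:280,130:340]; cv2.imwrite("pics/s1c.png",cv2.resize(i,None,fx=3,fy=3))
E
```

```text
[0.63426922 0.06031478 0.07113379] [ 3.14158184e+00 -3.07831752e-03  2.84549647e-03] [-0.4684625  -0.10442979 -1.91000599]
```

View pics/s1c.png

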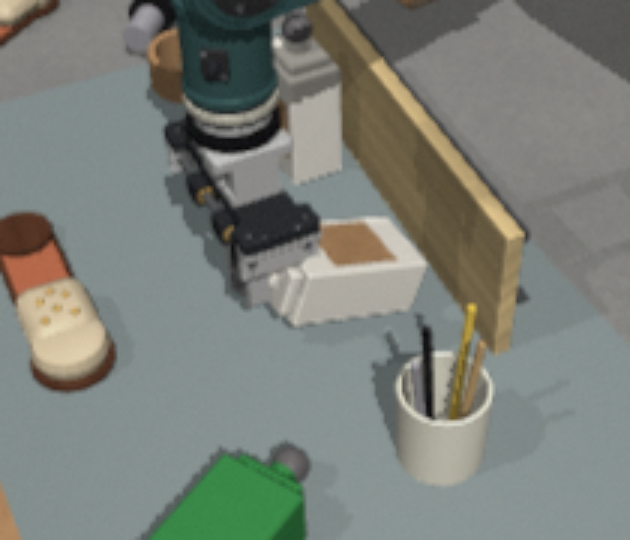

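The crop shows the bottle tilted about 20°, with its foot edge on the bench and its cap in the fingers. I'll continue along the arc.

Request:
{"fn": "apply_moves", "kwargs": {
  "commands": [
    [0,0,0,-0.005,0,0.01,20],
    [0,0,-0.01,-0.0095,0,0.02,20],
    [0,0,-0.02,-0.0155,0,0.03,20],
    [0,0,-0.03,-0.022,0,0.038,20],
    [0,0,-0.03,-0.0285,0,0.046,20]
  ]
}}

```text
time: 4.75
tool_pos: [0.6047, 0.0602, 0.114]
ee_rot: [-3.142, 0.001, -0.027]
wrist_force: [-0.6, -0.3, -2.9]
width: 0.0308
finger_force: 30.0
```

Request:
{"fn": "apply_moves", "kwargs": {
  "commands": [
    [0,0,0,-0.009,0,0.007,20],
    [0,0,0,-0.018,0,0.014,20],
    [0,0,-0.01,-0.028,0,0.0205,20],
    [0,0,-0.02,-0.039,0,0.026,20],
    [0,0,-0.02,-0.05,0,0.03,20]
  ]
}}

```text
time: 5.25
tool_pos: [0.5554, 0.0601, 0.1448]
ee_rot: [3.141, -0.003, -0.047]
wrist_force: [0.6, -0.6, 0.0]
width: 0.0306
finger_force: 30.0
```

```bash
python3 - <<'E'
from h import *
s=snapshot("scene"); save(s,"s2"); o=get_obs(); print(o["tool_pos"],o["ee_rot"],o["wrist_force"],o["wrist_torque"])
i=cv2.imread("pics/s2.png")[80:260,150:340]; cv2.imwrite("pics/s2c.png",cv2.resize(i,None,fx=3,fy=3))
E
```

```text
[0.55397098 0.06026109 0.14555347] [ 3.14149947e+00 -1.48993345e-03 -4.61037492e-02] [-0.62391299 -1.06975765 -2.64577776] [-0.0731569   0.10261492  0.04528575]
```

View pics/s2c.png

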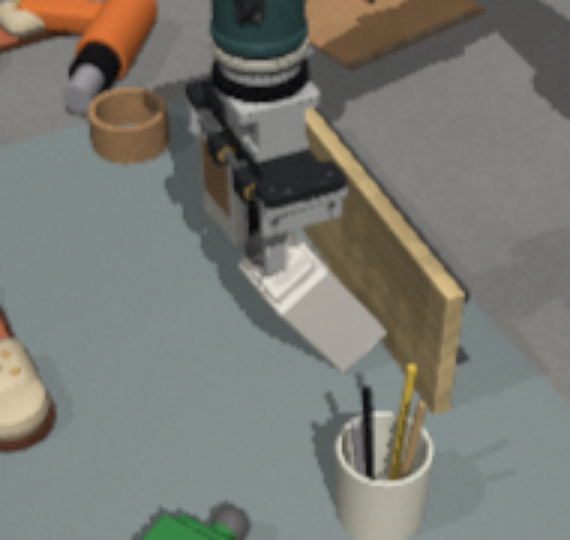

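Now about 60° up, with the foot near the bench and clear of the board. Continuing.

Request:
{"fn": "apply_moves", "kwargs": {
  "commands": [
    [0,0,0,-0.009,0,0.003,20],
    [0,0,0,-0.018,0,0.0055,20],
    [0,0,-0.01,-0.027,0,0.0075,20],
    [0,0,-0.017,-0.036,0,0.009,20],
    [0,0,-0.017,-0.044,0,0.01,20]
  ]
}}

```text
time: 5.8
tool_pos: [0.5127, 0.0597, 0.1558]
ee_rot: [3.141, -0.006, -0.064]
wrist_force: [3.5, -2.1, 6.6]
width: 0.0306
finger_force: 30.0
```

Request:
{"fn": "apply_moves", "kwargs": {
  "commands": [
    [0,0,0,-0.008,0,0.0005,20],
    [0,0,0,-0.016,0,0.0005,20],
    [0,0,0,-0.024,0,0,20],
    [0,0,0,-0.032,0,-0.001,20],
    [0,0,0,-0.039,0,-0.0015,20]
  ]
}}

```text
time: 6.3
tool_pos: [0.4737, 0.0594, 0.1556]
ee_rot: [3.14, -0.007, -0.064]
wrist_force: [0.5, -2.0, 10.4]
width: 0.0306
finger_force: 30.0
```

```bash
python3 - <<'E'
from h import *
s=snapshot("scene"); save(s,"s3"); o=get_obs(); print(o["tool_pos"],o["ee_rot"],o["wrist_force"],o["wrist_torque"])
i=cv2.imread("pics/s3.png")[90:250,180:340]; cv2.imwrite("pics/s3c.png",cv2.resize(i,None,fx=3.5,fy=3.5,interpolation=cv2.INTER_CUBIC))
E
```

```text
[0.472349   0.05947204 0.15535278] [ 3.14018486 -0.00453183 -0.06402325] [-0.93514383 -2.48253023 11.67532735] [-0.48926326  0.06527708 -0.08638729]
```

View pics/s3c.png

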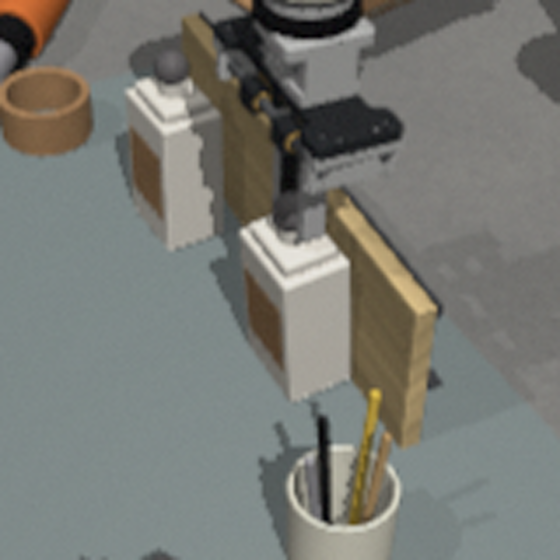

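The bottle is upright a few mm from the board and pressing lightly on the bench. I'll ease up a little and close the gap.

Request:
{"fn": "apply_moves", "kwargs": {
  "commands": [
    [0,0,0,0,0,0.001,20],
    [0,0,0,-0.002,0,0.0015,20],
    [0,0,0,-0.004,0,0.0015,20],
    [0,0,0,-0.005,0,0.0015,20],
    [0,0,0,-0.006,0,0.0015,20]
  ]
}}

```text
time: 6.85
tool_pos: [0.4663, 0.0598, 0.1548]
ee_rot: [3.141, -0.001, -0.064]
wrist_force: [0.3, -1.8, 5.6]
width: 0.0306
finger_force: 30.0
```

```bash
python3 - <<'E'
from h import *
s=snapshot("top"); save(s,"t2"); o=get_obs(); print(o["tool_pos"],o["ee_rot"],o["wrist_force"],o["wrist_torque"])
w=snapshot("scene");save(w,"s4")
i=cv2.imread("pics/s4.png")[100:230,220:350]; j=cv2.imread("pics/t2.png")[130:260,200:330]
cv2.imwrite("pics/c4.png",cv2.resize(np.hstack([i,j]),(800,400),interpolation=cv2.INTER_CUBIC))
E
```

```text
[0.46600173 0.05974053 0.1547249 ] [ 3.14058593e+00 -8.16781906e-04 -6.38639268e-02] [ 0.43010666 -2.3615754   5.73094999] [-0.38973882 -0.10019097  0.00604596]
```

View pics/c4.png

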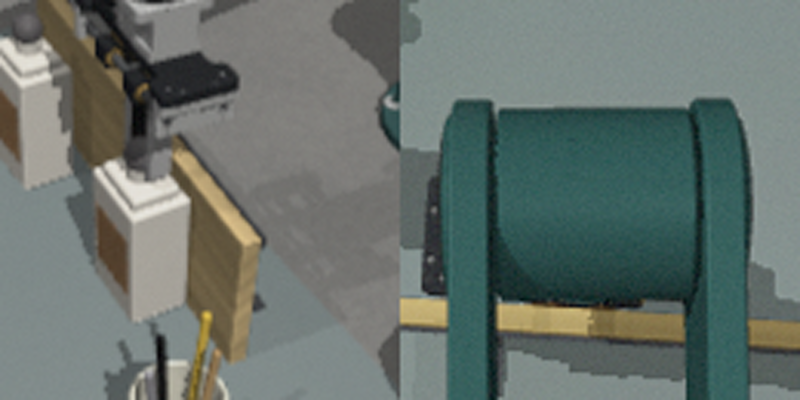

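Nearly touching. I'll push on until there's a reaction force.

Request:
{"fn": "apply_moves", "kwargs": {
  "commands": [
    [0,0,0,0,0,0.0005,20],
    [0,0,0,-0.001,0,0.0005,20],
    [0,0,0,-0.002,0,0.0005,20],
    [0,0,0,-0.003,0,0.0005,20],
    [0,0,0,-0.003,0,0.0005,20]
  ]
}}

```text
time: 7.45
tool_pos: [0.4632, 0.06, 0.1544]
ee_rot: [3.141, 0.0, -0.064]
wrist_force: [-0.3, -2.8, 6.6]
width: 0.0305
finger_force: 30.0
```

```bash
python3 - <<'E'
from h import *
o=get_obs(); print(o["tool_pos"],o["ee_rot"],o["wrist_force"],o["wrist_torque"])
E
```

```text
[0.4631571  0.059959   0.15436762] [ 3.14101984e+00  3.59166570e-05 -6.35076648e-02] [-0.33432974 -2.75927603  6.55872181] [-0.50474873 -0.07601413 -0.01831324]
```

Request:
{"fn": "apply_moves", "kwargs": {
  "commands": [
    [0,0,0,-0.001,0,0.0005,20],
    [0,0,0,-0.002,0,0.0005,20],
    [0,0,0,-0.003,0,0.0005,20],
    [0,0,0,-0.004,0,0.0005,20],
    [0,0,0,-0.004,0,0.0005,20]
  ]
}}

```text
time: 7.95
tool_pos: [0.4594, 0.0602, 0.1539]
ee_rot: [3.142, 0.0, -0.063]
wrist_force: [1.6, -1.0, -0.2]
width: 0.0307
finger_force: 30.0
```

Request:
{"fn": "apply_moves", "kwargs": {
  "commands": [
    [0,0,0,-0.001,0,0,20],
    [0,0,0,-0.002,0,0,20],
    [0,0,0,-0.003,0,0,20],
    [0,0,0,-0.003,0,0,20],
    [0,0,0,-0.003,0,0,20]
  ]
}}

```text
time: 8.45
tool_pos: [0.4577, 0.0598, 0.1542]
ee_rot: [3.141, -0.003, -0.064]
wrist_force: [5.7, -2.8, -2.9]
width: 0.0302
finger_force: 30.0
```

```bash
python3 - <<'E'
from h import *
s=snapshot("wrist"); save(s,"w5"); o=get_obs(); print(o["tool_pos"],o["ee_rot"],o["wrist_force"],o["wrist_torque"])
w=snapshot("scene");save(w,"s5")
i=cv2.imread("pics/s5.png")[110:210,230:330]; j=cv2.imread("pics/w5.png")
cv2.imwrite("pics/c5.png",np.hstack([cv2.resize(i,(384,384),interpolation=cv2.INTER_CUBIC),j[:,56:456]]))
E
```

```text
[0.4576884  0.05976504 0.15421355] [ 3.14095108e+00 -2.62464510e-03 -6.39133927e-02] [ 5.29986874 -2.15996929 -2.05091099] [-0.45787391 -1.11889114 -0.15059741]
```

View pics/c5.png

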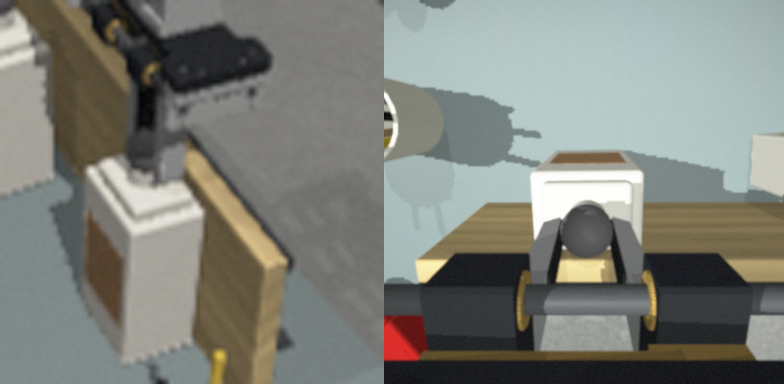

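Contact with the board is felt, at 5 N. I'll check for uprightness with a model overlay before releasing.

```bash
cat >> h.py <<'E'
O=np.array([.4266,-.0507,0]);X=np.array([.998,-.0631,0]);Y=np.array([.0631,.998,0]);Z=np.array([0,0,1.])
def overlay(s,yc,out,box,k=5,x0=0.):
    im=cv2.cvtColor(s["pixels"],cv2.COLOR_RGB2BGR)[box[1]:box[3],box[0]:box[2]]
    im=cv2.resize(im,None,fx=k,fy=k,interpolation=cv2.INTER_CUBIC)
    P=lambda x,y,z:tuple(int(round((v-b+.5)*k)) for v,b in zip(proj(s,O+x*X+y*Y+z*Z),box[:2]))
    def L(a,b,c): cv2.line(im,P(*a),P(*b),c,1)
    for z in(0,.15): L((0,-.23,z),(0,.23,z),(0,255,0))
    L((0,.23,0),(0,.23,.15),(0,255,0))
    c=[(x0,yc-.04),(x0+.06,yc-.04),(x0+.06,yc+.04),(x0,yc+.04)]
    for i in range(4):
        for z in(0,.136): L((*c[i],z),(*c[(i+1)%4],z),(0,0,255))
        L((*c[i],0),(*c[i],.136),(0,0,255))
    cv2.imwrite(out,im)
E
python3 - <<'E'
from h import *
s=snapshot("scene"); p=np.array([.4577,.0598,0])-O; print(p@X,p@Y)
overlay(s,p@Y,"pics/o1.png",(220,100,340,220))
for q in("fallen_center","standing_center"):
  for d in masks_of("scene",q)[:3]: print(q,d["score"],d["extent"])
E
```

```text
0.024065250000000017 0.11224141
fallen_center 0.92 [168.2, 247.7, 232.4, 319.4]
fallen_center 0.81 [349.0, 190.0, 396.2, 242.9]
fallen_center 0.67 [254.6, 145.8, 279.9, 206.3]
standing_center 0.73 [215.5, 102.2, 245.4, 161.0]
```

View pics/o1.png

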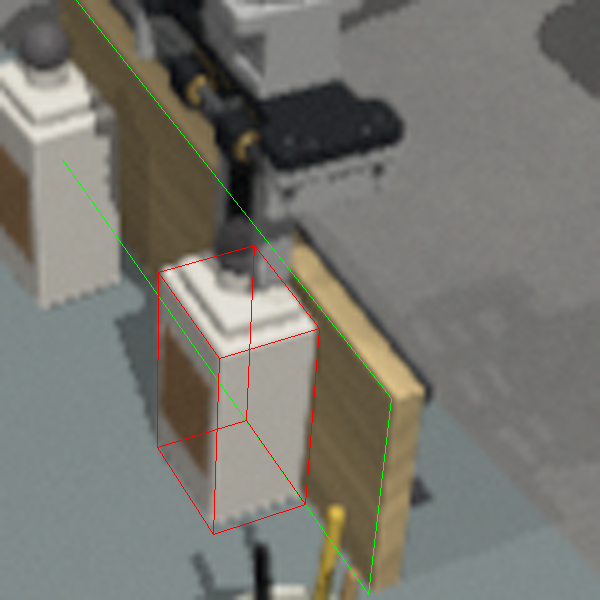

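The bottle matches the upright model, with its foot against the board. I'll lower it a touch and release.

Request:
{"fn": "apply_moves", "kwargs": {
  "commands": [
    [0,0,0,0.0005,0,-0.001,20],
    [0,0,0,0.001,0,-0.0015,20],
    [0,0,0,0.001,0,-0.002,20],
    [0,0,0,0.001,0,-0.002,20],
    [0,0,0,0.001,0,-0.002,20]
  ]
}}

```text
time: 9.2
tool_pos: [0.4582, 0.06, 0.154]
ee_rot: [3.141, -0.003, -0.063]
wrist_force: [2.4, -2.2, 6.1]
width: 0.0302
finger_force: 30.0
```

Request:
{"fn": "apply_moves", "kwargs": {
  "commands": [
    [0,0,0,0,0,0,28],
    [0,0,0,0,0,0,34],
    [0,0,0,0,0,0,45],
    [0,0,0,0,0,0,55],
    [0,0,0,0,0,0,60]
  ]
}}

```text
time: 9.7
tool_pos: [0.4564, 0.0607, 0.1515]
ee_rot: [-3.141, 0.003, -0.063]
wrist_force: [0.1, 0.0, 0.5]
width: 0.0522
finger_force: 0.0
```

Request:
{"fn": "apply_moves", "kwargs": {
  "commands": [
    [0,0,0,0,0,0.01,60],
    [0,0,0,0,0,0.03,60],
    [0,0,0,0,0,0.06,60],
    [0,0,0,0,0,0.1,60],
    [0,0,0,0,0,0.13,60]
  ]
}}

```text
time: 10.2
tool_pos: [0.4575, 0.0604, 0.2854]
ee_rot: [-3.141, -0.002, -0.063]
wrist_force: [0.5, 0.4, -0.9]
width: 0.0561
finger_force: 0.0
```

Request:
{"fn": "apply_moves", "kwargs": {
  "commands": [
    [0,0,0,-0.03,0.03,0.02,60],
    [0,0,0,-0.06,0.06,0.02,60],
    [0,0,0,-0.09,0.09,0.02,60],
    [0,0,0,-0.12,0.12,0.02,60],
    [0,0,0,-0.14,0.15,0.02,60]
  ]
}}

```text
time: 10.7
tool_pos: [0.3155, 0.2112, 0.3037]
ee_rot: [-3.14, -0.001, -0.063]
wrist_force: [0.7, 0.6, -0.1]
width: 0.0568
finger_force: 0.0
```

```bash
python3 - <<'E'
from h import *
s=snapshot("scene"); overlay(s,.112,"pics/a.png",(220,100,320,220)); t=snapshot("top"); overlay(t,.112,"pics/b.png",(200,150,280,246))
a=cv2.imread("pics/a.png");b=cv2.resize(cv2.imread("pics/b.png"),(300,360)); b=cv2.copyMakeBorder(b,0,240,0,0,cv2.BORDER_CONSTANT)
cv2.imwrite("pics/f1.png",np.hstack([a,b])); print(get_obs()["wrist_force"])
for d in place_of("top","standing_center"): print(d["score"],d["pixel"],toplane(t,d["pixel"],.093))
E
```

```text
[ 0.23420381 -0.43637843  0.18419635]
0.9 [358.1, 212.8] [ 0.47199015 -0.16918522  0.093     ]
```

View pics/f1.png

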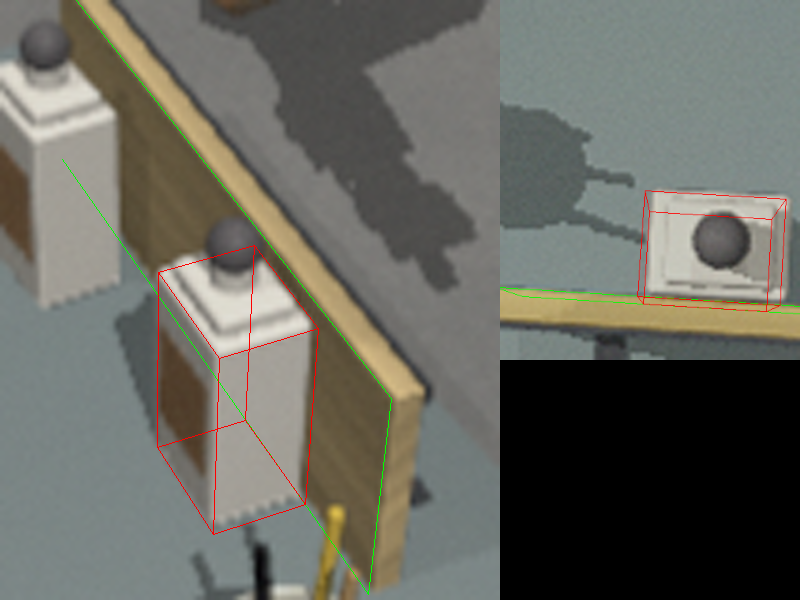

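The bottle now stands on its own, upright and flush with the board. In the overlay its edges are parallel to the board face, and the other bottle hasn't moved.

```bash
python3 -c "
from bench import *
print(close_job())"
```

```text
the job is handed in; nothing more can be done
None
```

The fallen bottle now stands upright on its foot with its broad side against the board, released and standing on its own; the other bottle was left where it was, and the job is handed in at about 11 s of the 38 s allowed.

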